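# Deburr a clamped plate with a flat file

### The arm

A 6-joint arm with a two-finger parallel gripper is mounted at the origin on the work surface. World frame = base frame: x ahead of the robot, y to its left, z up, the work surface at z = 0. Lengths are in m, angles in rad, forces in N, time in s.
With the tool pointing down it reaches from about 0.25 to 0.8 m from the base axis. Payload 3.9 kg.
Tool frame: the origin (TCP) lies between the finger pads; the fingertips stand 25 mm ahead of it and the grasp point (between the pads) lies 6 mm ahead of it; z points along the fingers, x is the direction in which the jaws open and shut, and the axes are right-handed (so a half turn about z gives the same grasp; the last joint's range is limited). The gripper opens to 85 mm and grips with 20 to 120 N. Pads are 22 mm wide; open, the fingers measure 114 mm over their backs; the gripper's body (76 mm by 85 mm) begins 54 mm behind the grasp point. The pads swing forward as they close: fully open they stand 13 mm farther back than shut.
Start: joints at [-1.197, 0.26, -0.138, 1.173, 0, 1.571], TCP at [0.192, -0.489, 0.256] pointing down, gripper open.
Joint ranges: [-2.78, 2.78], [-0.83, 1.72], [-1.28, 1.37], [-1.9, 2.12], [-1.57, 1.48], [-3.14, 3.14]. Speed limits (rad/s): [2.57, 2.57, 3.14, 3.14, 3.14, 3.14].

### API

Orientations are given as a rotation vector (axis times angle).
In Python, from rig import monitor, optics, arm gives the robot as it stands.
- The arm moves only by the tool step_arm, never from a script. Its argument "series" is a list of rows, each a list of 7 numbers: the turn, a rotation vector about the tool's x, y, z in rad, then the shift along the tool's x, y, z in cm, then the gripper's target within -1 to 1 (fully open at 1, half-way at 0, shut at -1). A call has 1 to 10 rows; each row is the pose to reach, as a shift and turn from the pose measured when the call began, along the tool's axes at that moment; what a row does not reach only later rows make up. A row lasts 1/8 s, in which the tool goes at most 62.5 mm and 10.7 degrees, less where a joint would pass 70% of its speed; a pose out of reach is approached as far as the arm can. A call with a gripper value outside its range is refused whole. The fingers move at their own pace and stop on an object; "newtons" is the grip in N (left out, the last holds). Time passes only in rows, so rows that repeat a pose let the fingers close. It gives the time, the measured TCP pose, the force and the opening at its end, in the units of the state.
- monitor.observe(): the state, without advancing time (a new reading comes with each control period).
- optics.capture(name): name is "side" or "top" or "wrist"; returns the picture (384x512x3 uint8, red, green, blue); there is no depth.
- optics.camera_model(name): a dict with "fx", "fy", "cx", "cy" (pixels), "rvec" (rotation vector, rad) and "tvec" (3), from world to camera coordinates, as OpenCV has them. Camera axes: x right, y down, z forward; pixel columns grow to the right and rows downward; lengths in m; the calibration is good to about 2 mm. The wrist camera is an equidistant fisheye: a pixel r from the principal point sees the ray r / f radians off the axis. A picture is of the moment at which its call begins: read the wrist's pose just before it. camera_model takes no time and is no camera call; for the wrist camera it gives the pose at the moment of the call.
- arm.close_job(): hands the job in, once; it reports no verdict.
The state is a dict: "clock": time; "q": joint angles; "dq": joint speeds; "tau": joint torques, N m; "tcp_pos": TCP position; "orientation": TCP orientation; "wrist_force": force on the tool from outside, world axes, zero at the start; "moment": the same for the moment, N m; "opening": opening from 0.0 (shut) to 1.0 (fully open).
Only numpy, scipy, OpenCV 4.12 (cv2) and the standard library are available. Lean on these libraries where they do the work, as an engineer would, in place of code of your own. Each camera call takes 0.05 s, during which the arm holds its last target.

### The job

Pick up the flat file from its cork-topped rest and give the upright steel plate in the filing fixture three long forward strokes, nose first and square across the plate's top edge, from the front part of the blade to the rear part, pressing with a steady 10 N or so. Lift the file clear for each return so that it never drags the spring-held work back from its stop. Then lay the file down gently along the middle of its rest and leave the other things where they are.

Things in the scene. Friction and masses are not known exactly. Their poses are not given: they have to be found in the camera images.
- file: Flat file, loose, about 0.35 kg, starting on the rest. Origin: centre of the underside of its dark steel blade; x points to the nose (forward), z up. Blade 170 mm long (x -85 to +85, bright nose to +93), 26 mm wide, 8 mm thick. A round wooden tail handle, 20 mm thick, runs from x -93 to -153. A forward stroke moves the file along its +x.
- file_grip (a point): Point on the file 36 mm above its origin, in the upright pale wooden grip: 60 mm along the file's x, 22 mm wide along its y, from 8 to 58 mm above the blade's underside, centred over the origin. Pinch it across y from above; a brass collar 24 mm wide covers its lowest 6 mm.
- blade_front (a point): Point on the underside of the blade, 50 mm ahead of the file's origin: here a stroke should begin on the plate's edge. The front part is all that lies more than 25 mm ahead of the origin.
- blade_rear (a point): Point on the underside of the blade, 50 mm behind the file's origin: here a stroke should end on the plate's edge. The rear part is all that lies more than 25 mm behind the origin.
- fixture: Filing fixture fixed to the bench. Origin: centre of the underside of its grey bed, 200 x 130 x 16 mm; x is the forward stroke direction (roughly away from the robot), towards a dark stop 46 mm high at x +65 to +85. Two green jaws (together 108 x 100 mm, top 50 mm above the bench) hold a steel plate upright: 8 mm thick along x, 66 mm wide along y, standing at x = y = 0.
- edge_mark (a point): Fixed point of the fixture, at its x = y = 0, 70 mm above the bench. The plate's top edge lies 0 to 24 mm straight above it: how high differs each time and is not measured. The plate rests on a stiff pad and sinks about 1 mm per 6 N. Less than 5 N from the file does nothing; more than 18 N spoils the edge.
- work_slide (a joint): Slide of the green jaws and plate along the fixture's x, in m. 0: held against its stop by a light spring (about 2 N). Forward strokes only press it on the stop; dragging backwards pulls it off towards the fixture's -x and the value grows, to 0.03 at most. It must stay under 0.006.
- rest: Wooden tool rest with cork top fixed to the bench, 12 mm high. Origin: on the bench, under the place where the file's origin belongs; x lies along the rest, the nose's way. The board runs from x -170 to +110 mm and is 90 mm wide; no rim.
- jar: Glass jar with red lid, 60 mm across, 75 mm high, origin under its centre. Leave alone.
- screwdriver: Screwdriver with yellow handle lying on the bench. Leave alone.
- oilstone: Reddish oilstone, 120 x 50 x 25 mm, origin under its centre. Leave alone.
Mind the look-alikes: they are no part of the job. There is more than one size of the fixture; the job needs the larger.

How it is judged:
By the outcome, as a careful person would: the job done as asked, in the order asked, and still so for the second after the job is handed in, with the robot touching nothing.
It also fails if it takes over 72 s, if anything falls off the work surface, if the arm or the gripper's body presses on something with over 40 N, if the wrist force passes 120 N, or if a joint passes its speed limit or range.

## Working session

There is one attempt and no reset: what is moved stays moved. The work goes in short steps, Python scripts to look and compute and a tool call to move; the robot and the scene stay as the last step left them, time stands still between calls to the robot, and variables do not carry over. Pictures are saved under pics/ and viewed, and the job is handed in when it is done.

Besides the shell and the picture viewer there is one more tool, called as name([rows], argument=value, ...), one row to a line, values as JSON. step_arm: Moves the arm, as the interface text tells. Its arguments: {"type":"object","properties":{"series":{"type":"array"},"newtons":{"type":"number"}},"required":["series"]}

```bash
ls; mkdir -p pics; python3 - <<'E'
from rig import monitor, optics, arm
import cv2
print(monitor.observe())
for n in ["side","top","wrist"]:
    print(n,optics.camera_model(n))
    im=optics.capture(n); cv2.imwrite(f"pics/{n}0.png",im[:,:,::-1])
E
```

```text
pics
{'clock': 0.0, 'q': array([-1.19698589e+00,  2.60702005e-01, -1.39392269e-01,  1.17266849e+00,
        5.65618303e-05,  1.57079379e+00]), 'dq': array([ 0.00049834,  0.00033245,  0.00036018,  0.00068769, -0.00025208,
        0.0014967 ]), 'tau': array([-1.56298560e-03, -4.05674028e+01,  2.53923923e+01,  1.87259662e-02,
       -7.75056469e-05,  3.87587519e-06]), 'tcp_pos': array([ 0.19149752, -0.48815282,  0.25544662]), 'orientation': array([-2.59458613e+00,  1.76931275e+00,  2.50100942e-03]), 'wrist_force': array([-0.19875637, -0.61761171,  0.51225582]), 'moment': array([ 0.06188521,  0.01242124, -0.02524743]), 'opening': 1.0032020396227672}
side {'fx': 363.7282436804417, 'fy': 363.7282436804417, 'cx': 255.73449024328266, 'cy': 192.46647444654647, 'rvec': array([ 0.48966374, -2.83306247,  0.99397793]), 'tvec': array([0.56749272, 0.19841916, 1.07772837])}
top {'fx': 461.6671910458246, 'fy': 461.6671910458246, 'cx': 256.65736598165626, 'cy': 193.68802450942195, 'rvec': array([ 2.12476116, -2.15673128,  0.174353  ]), 'tvec': array([0.0027246 , 0.60854029, 1.24526994])}
wrist {'fx': 297.3186396354542, 'fy': 297.3186396354542, 'cx': 250.71786087907907, 'cy': 189.7488899780992, 'rvec': array([-2.38347667,  1.62670657,  0.24698549]), 'tvec': array([-0.52311662, -0.03794667,  0.38081836])}
```

View pics/top0.png

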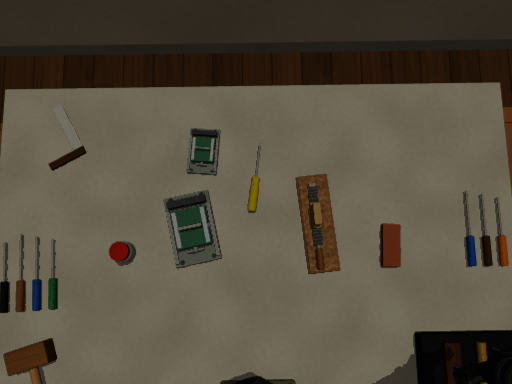

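View pics/side0.png

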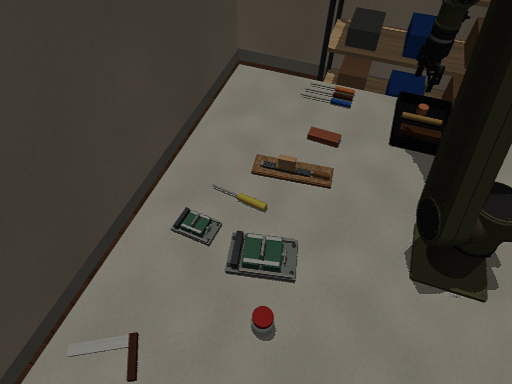

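View pics/wrist0.png

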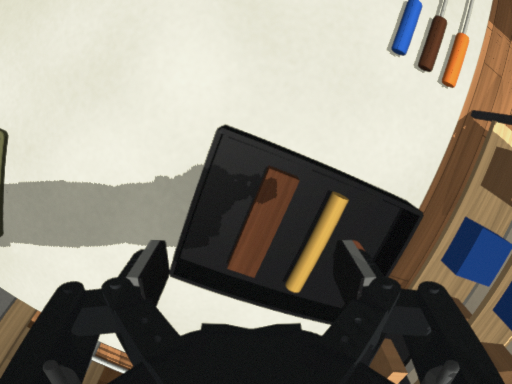

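The top view shows the large fixture at about (192,229), with the small look-alike at (204,151). The rest and file are near (317,223), nose up. The jar is at (120,251), the screwdriver at (255,180) and the oilstone at (391,245). Next I'll zoom in and measure.

```bash
cat > h.py <<'E'
from rig import monitor, optics, arm
import cv2, numpy as np
from scipy.spatial.transform import Rotation as R
def ray(name,px,cm=None):
    m=cm or optics.camera_model(name)
    Rm=cv2.Rodrigues(np.array(m['rvec']))[0]; t=np.array(m['tvec'])
    u=(px[0]-m['cx'])/m['fx']; v=(px[1]-m['cy'])/m['fy']
    if name=='wrist':
        r=np.hypot(u,v); s=np.sin(r)/r if r>1e-9 else 1
        d=np.array([u*s,v*s,np.cos(r)])
    else: d=np.array([u,v,1.])
    return -Rm.T@t, Rm.T@d
def onz(name,px,z,cm=None):
    c,d=ray(name,px,cm); return c+d*(z-c[2])/d[2]
def proj(name,P,cm=None):
    m=cm or optics.camera_model(name)
    Rm=cv2.Rodrigues(np.array(m['rvec']))[0]; p=Rm@np.array(P)+np.array(m['tvec'])
    if name=='wrist':
        th=np.arctan2(np.hypot(p[0],p[1]),p[2]); n=np.hypot(p[0],p[1])
        return np.array([m['cx']+m['fx']*th*p[0]/n, m['cy']+m['fy']*th*p[1]/n])
    return np.array([m['cx']+m['fx']*p[0]/p[2], m['cy']+m['fy']*p[1]/p[2]])
def tri(p1,p2):
    (a,d),(b,e)=ray('top',p1),ray('side',p2)
    s=np.linalg.lstsq(np.c_[d,-e],b-a,rcond=None)[0]
    return (a+d*s[0]+b+e*s[1])/2, np.linalg.norm(a+d*s[0]-b-e*s[1])
E
python3 - <<'E'
import cv2
a=cv2.imread('pics/top0.png'); s=cv2.imread('pics/side0.png')
x=cv2.resize(a[165:285,155:235],None,fx=5,fy=5,interpolation=cv2.INTER_CUBIC)
y=cv2.resize(a[165:285,280:355],None,fx=5,fy=5,interpolation=cv2.INTER_CUBIC)
cv2.imwrite('pics/topz.png',cv2.convertScaleAbs(cv2.hconcat([x,y]),alpha=1.5))
x=cv2.resize(s[220:290,215:310],None,fx=4,fy=4,interpolation=cv2.INTER_CUBIC)
y=cv2.resize(s[145:215,245:340],None,fx=4,fy=4,interpolation=cv2.INTER_CUBIC)
cv2.imwrite('pics/sidez.png',cv2.convertScaleAbs(cv2.hconcat([x,y]),alpha=1.5))
E
```

```text
(no output)
```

View pics/topz.png

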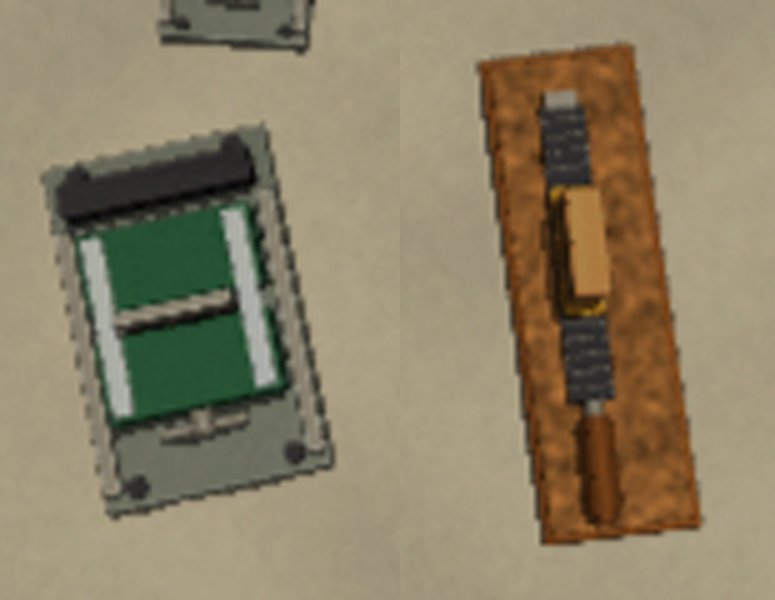

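View pics/sidez.png

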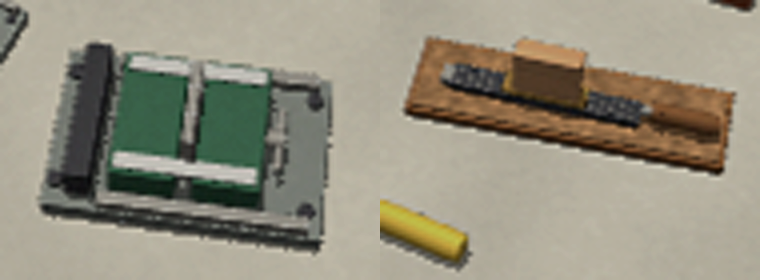

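```bash
python3 - <<'E'
from h import *
def f(p,o): return ((p[0]+.5)/5-.5+o[0],(p[1]+.5)/5-.5+o[1])
def rep(n,pts,o,z):
    P=np.array([onz('top',f(p,o),z) for p in pts]); print(n,P[:,:2].round(4).tolist())
    return P
B=rep('bed',[(43,175),(265,125),(330,465),(110,515)],(155,165),.016)
def quad(P):
    L=[np.linalg.norm(P[i]-P[(i+1)%4]) for i in range(4)]
    d1=P[0]-P[3]; d2=P[1]-P[2]; print('c',P.mean(0).round(4),'L',np.round(L,4),'yaw',np.degrees([np.arctan2(d1[1],d1[0]),np.arctan2(d2[1],d2[0])]).round(2), 'yawshort',np.degrees([np.arctan2(-(P[1]-P[0])[0]*-1,-(P[1]-P[0])[1]),0]).round(2))
quad(B)
Rr=rep('rest',[(78,62),(232,45),(298,525),(143,543)],(280,165),.012); quad(Rr)
d=(Rr[0]+Rr[1]-Rr[2]-Rr[3]);d/=np.linalg.norm(d)
print('rest origin',Rr.mean(0)+.03*d)
F=rep('file nose(top z .02), tail',[(162,92)],(280,165),.020)
F2=rep('tail',[(202,522)],(280,165),.018)
dd=(F-F2)[0];print(np.linalg.norm(dd),np.degrees(np.arctan2(dd[1],dd[0])),'origin',F2[0]+dd*153/246)
G=rep('grip',[(164,190),(200,187),(208,297),(172,300)],(280,165),.070);quad(G)
# plate in both views
g=lambda p:((p[0]+.5)/4-.5+215,(p[1]+.5)/4-.5+220)
for a,b in [((117,318),(188,157)),((235,298),(195,65))]:
    print('plate',tri(f(a,(155,165)),g(b)))
E
```

```text
bed [[0.6005, 0.2615], [0.6277, 0.1344], [0.4333, 0.0975], [0.4074, 0.2208]]
c [0.5172 0.1785 0.016 ] L [0.13   0.1978 0.1259 0.1973] yaw [11.91 10.73] yawshort [12.08  0.  ]
rest [[0.6617, -0.119], [0.6704, -0.2087], [0.395, -0.2351], [0.3863, -0.1477]]
c [ 0.5283 -0.1777  0.012 ] L [0.0901 0.2767 0.0879 0.2768] yaw [5.95 5.48] yawshort [5.57 0.  ]
rest origin [ 0.55818817 -0.17466977  0.012     ]
file nose(top z .02), tail [[0.6418, -0.1661]]
tail [[0.3975, -0.1804]]
0.24476381110660592 3.349871455565981 origin [ 0.54944467 -0.17152672  0.0192439 ]
grip [[0.578, -0.159], [0.5794, -0.1788], [0.5188, -0.181], [0.5174, -0.1613]]
c [ 0.5484 -0.17    0.07  ] L [0.0199 0.0607 0.0197 0.0606] yaw [2.17 2.02] yawshort [3.95 0.  ]
plate (array([0.51254794, 0.21171738, 0.05329973]), np.float64(0.004042303391435358))
plate (array([0.52569877, 0.14588616, 0.06469616]), np.float64(0.004252881034483064))
```

```bash
cat >> h.py <<'E'
def goal(p,yaw,flip=0,pitch=0):
    """tool down; tool x = +-(file y) ; returns row numbers from the present pose"""
    s=monitor.observe(); R0=R.from_rotvec(s['orientation']); p0=s['tcp_pos']
    best=None
    for sg in (1,-1):
        y=sg*np.array([-np.sin(yaw),np.cos(yaw),0]); z=np.array([0,0,-1.]); M=np.c_[y,np.cross(z,y),z]
        Rt=R.from_matrix(M); rel=(R0.inv()*Rt).as_rotvec()
        if best is None or np.linalg.norm(rel)<np.linalg.norm(best): best=rel
    return best.round(4), (R0.inv().apply(np.array(p)-p0)*100).round(2)
def st():
    s=monitor.observe(); Rm=R.from_rotvec(s['orientation']).as_matrix()
    print('t',round(s['clock'],3),'p',s['tcp_pos'].round(4),'xax',Rm[:,0].round(4),'z',Rm[:,2].round(4),'F',s['wrist_force'].round(2),'M',s['moment'].round(3),'op',round(s['opening'],3),'q',s['q'].round(3))
    return s
E
python3 - <<'E'
from h import *
st(); print(goal([.549,-.171,.20],np.radians(3)))
E
```

```text
t 0.15 p [ 0.1915 -0.4883  0.2557] xax [ 0.3652 -0.9309 -0.0015] z [-5.0e-04  1.4e-03 -1.0e+00] F [0.41 1.24 0.57] M [ 0.033 -0.04   0.01 ] op 0.996 q [-1.197  0.261 -0.139  1.173  0.     1.571]
(array([2.000e-04, 1.500e-03, 3.214e-01]), array([-16.48, -44.86,   5.59]))
```

step_arm([
  [0, 0.0015, 0.3214, -16.48, -44.86, 5.5, 1],
  [0, 0.0015, 0.3214, -16.48, -44.86, 5.5, 1],
  [0, 0.0015, 0.3214, -16.48, -44.86, 5.5, 1],
  [0, 0.0015, 0.3214, -16.48, -44.86, 5.5, 1],
  [0, 0.0015, 0.3214, -16.48, -44.86, 5.5, 1],
  [0, 0.0015, 0.3214, -16.48, -44.86, 5.5, 1],
  [0, 0.0015, 0.3214, -16.48, -44.86, 5.5, 1],
  [0, 0.0015, 0.3214, -16.48, -44.86, 5.5, 1],
  [0, 0.0015, 0.3214, -16.48, -44.86, 5.5, 1],
  [0, 0.0015, 0.3214, -16.48, -44.86, 5.5, 1],
])

```text
clock: 1.4
tcp_pos: [0.5483, -0.1709, 0.2004]
orientation: [2.278, -2.161, -0.002]
wrist_force: [0.2, -0.3, 0.2]
opening: 1.0
```

```bash
python3 - <<'E'
from h import *
import json
st(); m=optics.camera_model('wrist'); im=optics.capture('wrist'); cv2.imwrite('pics/w1.png',cv2.resize(im[:,:,::-1],None,fx=1.5,fy=1.5))
json.dump({k:np.array(v).tolist() for k,v in m.items()},open('w1.json','w'))
E
```

```text
t 1.4 p [ 0.5483 -0.1709  0.2004] xax [ 5.290e-02 -9.986e-01 -1.000e-04] z [-0.0019 -0.     -1.    ] F [ 0.17 -0.27  0.24] M [ 0.016 -0.005  0.006] op 1.0 q [-3.020e-01  3.730e-01 -1.210e-01  1.078e+00 -1.000e-03  2.787e+00]
```

View pics/w1.png

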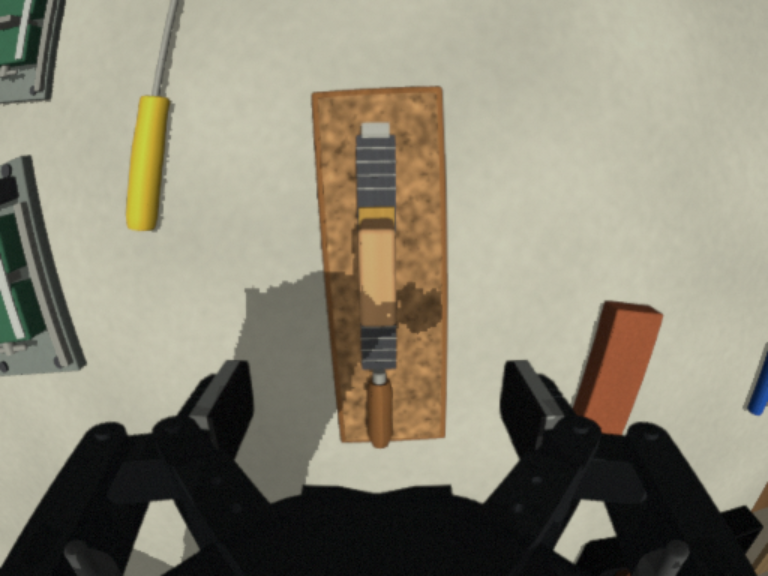

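The wrist view shows the file lying nose up along x≈376–380 (pictured at 1.5×), with the nose tip at y 123 and the tail at y 446. The grip top spans about (360–393, 229–327) and the rest corners are clear.

```bash
python3 - <<'E'
from h import *
import json
m=json.load(open('w1.json'))
w=lambda p,z:onz('wrist',((p[0]+.5)/1.5-.5,(p[1]+.5)/1.5-.5),z,m)
print('cam',ray('wrist',(250,190),m)[0])
for n,p,z in [('blade FL',(357,138),.02),('FR',(395,138),.02),('RL',(361,367),.02),('RR',(397,367),.02),('nose',(376,123),.02),('tail',(380,446),.022),
 ('gripFL',(360,229),.07),('gripFR',(393,229),.07),
 ('restFL',(312,93),.012),('FR',(441,87),.012),('RR',(445,437),.012),('RL',(341,441),.012)]:
    print(n,w(p,z).round(4))
f=[w(p,.012) for p in [(312,93),(441,87),(445,437),(341,441)]]
d=f[0]+f[1]-f[2]-f[3]; print(np.degrees(np.arctan2(d[1],d[0])), np.mean(f,0)+.03*d/np.linalg.norm(d), np.linalg.norm(d)/2)
b=[w(p,.02) for p in [(357,138),(395,138),(397,367),(361,367)]]
d=b[0]+b[1]-b[2]-b[3]; print(np.degrees(np.arctan2(d[1],d[0])), np.mean(b,0), np.linalg.norm(d)/2)
E
```

```text
cam [ 0.62341636 -0.16616894  0.31891183]
blade FL [ 0.6314 -0.153   0.02  ]
FR [ 0.6327 -0.178   0.02  ]
RL [ 0.4656 -0.1628  0.02  ]
RR [ 0.467  -0.1899  0.02  ]
nose [ 0.6421 -0.165   0.02  ]
tail [ 0.3926 -0.1811  0.022 ]
gripFL [ 0.5789 -0.1592  0.07  ]
gripFR [ 0.5799 -0.1778  0.07  ]
restFL [ 0.662  -0.1205  0.012 ]
FR [ 0.6708 -0.2075  0.012 ]
RR [ 0.3962 -0.2364  0.012 ]
RL [ 0.3882 -0.1483  0.012 ]
5.897847704327084 [ 0.55913462 -0.17509977  0.012     ] 0.27568721312817346
3.7398725658702046 [ 0.54916089 -0.17088834  0.02      ] 0.16612557354015173
```

step_arm([
  [0, 0, -1.6, 0, 0, 3, 1],
  [0, 0, -1.6, 0, 0, 3, 1],
  [0, 0, -1.6, 0, 0, 3, 1],
  [0, 0, -1.6, 0, 0, 3, 1],
  [0, 0, -1.6, 0, 0, 3, 1],
  [0, 0, -1.6, 0, 0, 3, 1],
  [0, 0, -1.6, 0, 0, 3, 1],
  [0, 0, -1.6, 0, 0, 3, 1],
  [0, 0, -1.6, 0, 0, 3, 1],
])

```text
clock: 2.58
tcp_pos: [0.5468, -0.1728, 0.1711]
orientation: [3.139, 0.129, -0.002]
wrist_force: [0.7, -0.5, 0.0]
opening: 1.001
```

```bash
python3 - <<'E'
from h import *
st(); print(goal([.549,-.171,.13],np.radians(3.6)))
E
```

```text
t 2.575 p [ 0.5468 -0.1728  0.1711] xax [ 0.9966  0.082  -0.0015] z [-1.5e-03 -3.0e-04 -1.0e+00] F [ 0.72 -0.55  0.03] M [-0.011  0.025  0.018] op 1.001 q [-3.060e-01  3.900e-01 -1.750e-01  1.007e+00 -1.000e-03  1.183e+00]
(array([-1.0000e-03,  1.3000e-03, -1.5515e+00]), array([ 0.24, -0.17,  4.11]))
```

step_arm([
  [0, 0, -1.55, 0.24, -0.17, 4, 1],
  [0, 0, -1.55, 0.24, -0.17, 4, 1],
  [0, 0, -1.55, 0.24, -0.17, 4, 1],
  [0, 0, -1.55, 0.24, -0.17, 4, 1],
  [0, 0, -1.55, 0.24, -0.17, 4, 1],
  [0, 0, -1.55, 0.24, -0.17, 4, 1],
  [0, 0, -1.55, 0.24, -0.17, 4, 1],
  [0, 0, -1.55, 0.24, -0.17, 4, 1],
  [0, 0, -1.55, 0.24, -0.17, 4, 1],
  [0, 0, -1.55, 0.24, -0.17, 4, 1],
])

```text
clock: 3.82
tcp_pos: [0.5481, -0.1722, 0.1315]
orientation: [-2.155, -2.285, 0.002]
wrist_force: [0.2, -0.1, 0.7]
opening: 1.0
```

```bash
python3 - <<'E'
from h import *
st(); print(goal([.549,-.171,.054],np.radians(3.6)))
m=optics.camera_model('wrist');im=optics.capture('wrist'); cv2.imwrite('pics/w2.png',cv2.resize(im[:,:,::-1],None,fx=1.5,fy=1.5))
import json
json.dump({k:np.array(v).tolist() for k,v in m.items()},open('w2.json','w'))
E
```

```text
t 3.825 p [ 0.5481 -0.1722  0.1315] xax [-5.830e-02  9.983e-01 -4.000e-04] z [-1.4e-03 -5.0e-04 -1.0e+00] F [ 0.18 -0.09  0.73] M [0.008 0.053 0.06 ] op 1.0 q [-0.304  0.422 -0.235  0.915 -0.001 -0.362]
(array([-0.0015,  0.0004, -0.0045]), array([0.12, 0.11, 7.75]))
```

View pics/w2.png

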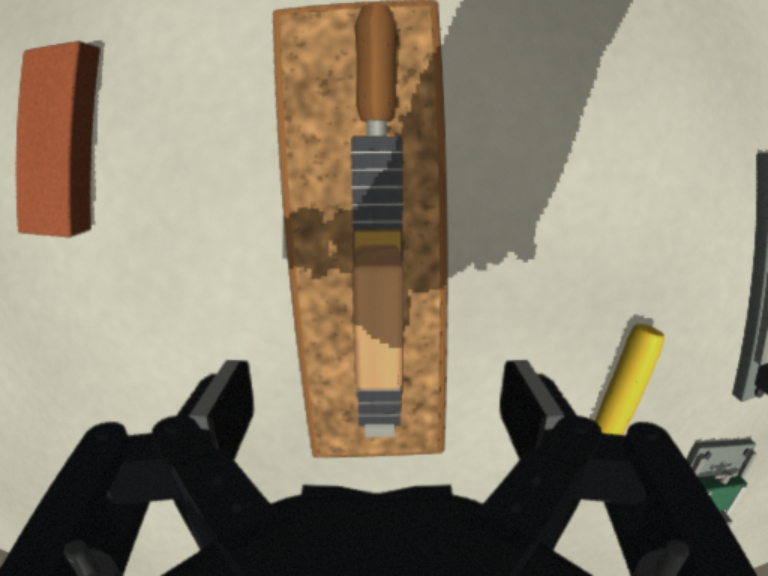

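The wrist view, now from the nose side, shows the file centred between the fingers at x≈378 and aligned with them. I'll descend and grip.

step_arm([
  [0, 0, -0.0045, 0.12, 0.11, 3.5, 1],
  [0, 0, -0.0045, 0.12, 0.11, 6.5, 1],
  [0, 0, -0.0045, 0.12, 0.11, 7.65, 1],
  [0, 0, -0.0045, 0.12, 0.11, 7.65, 1],
  [0, 0, -0.0045, 0.12, 0.11, 7.65, 1],
], newtons=110)

```text
clock: 4.5
tcp_pos: [0.5501, -0.1712, 0.0561]
orientation: [2.15, 2.289, -0.001]
wrist_force: [-0.5, 0.4, 0.3]
opening: 1.001
```

step_arm([
  [0, 0, 0, 0, 0, 0, -1],
  [0, 0, 0, 0, 0, 0, -1],
  [0, 0, 0, 0, 0, 0, -1],
  [0, 0, 0, 0, 0, 0, -1],
  [0, 0, 0, 0, 0, 0, -1],
  [0, 0, 0, 0, 0, 0, -1],
  [0, 0, 0, 0, 0, 0, -1],
  [0, 0, 0, 0, 0, 0, -1],
], newtons=110)

```text
clock: 5.5
tcp_pos: [0.5504, -0.1713, 0.0566]
orientation: [2.15, 2.288, -0.0]
wrist_force: [-1.0, 0.3, 6.2]
opening: 0.244
```

```bash
python3 - <<'E'
from h import *
st()
E
```

```text
t 5.5 p [ 0.5504 -0.1713  0.0566] xax [-0.0625  0.998  -0.0015] z [ 0.0013 -0.0014 -1.    ] F [-1.04  0.29  6.21] M [0.032 0.162 0.076] op 0.244 q [-0.301  0.497 -0.332  0.739 -0.001 -0.364]
```

step_arm([
  [0, 0, 0, 0, 0, -2, -1],
  [0, 0, 0, 0, 0, -6, -1],
  [0, 0, 0, 0, 0, -11, -1],
  [0, 0, 0, 0, 0, -13, -1],
  [0, 0, 0, 0, 0, -13, -1],
  [0, 0, 0, 0, 0, -13, -1],
])

```text
clock: 6.25
tcp_pos: [0.5488, -0.1707, 0.1844]
orientation: [-2.15, -2.289, 0.003]
wrist_force: [0.1, 1.4, -5.1]
opening: 0.244
```

```bash
python3 - <<'E'
from h import *
st(); a=np.radians(11.6); u=np.array([np.cos(a),np.sin(a),0])
print(goal(np.array([.517,.1785,.185])-.05*u,a))
E
```

```text
t 6.25 p [ 0.5488 -0.1707  0.1844] xax [-0.0626  0.998   0.    ] z [-2.5e-03 -1.0e-04 -1.0e+00] F [ 0.05  1.35 -5.12] M [ 0.015  0.037 -0.01 ] op 0.244 q [-3.010e-01  3.840e-01 -1.480e-01  1.041e+00 -1.000e-03 -3.640e-01]
(array([-0.0025, -0.0002, -0.1399]), array([34.35, -5.94, -0.04]))
```

step_arm([
  [-0.0025, 0, -0.14, 6, -1, 0, -1],
  [-0.0025, 0, -0.14, 12, -2, 0, -1],
  [-0.0025, 0, -0.14, 18, -3, 0, -1],
  [-0.0025, 0, -0.14, 24, -4, 0, -1],
  [-0.0025, 0, -0.14, 30, -5.5, 0, -1],
  [-0.0025, 0, -0.14, 34.35, -5.94, 0, -1],
  [-0.0025, 0, -0.14, 34.35, -5.94, 0, -1],
  [-0.0025, 0, -0.14, 34.35, -5.94, 0, -1],
  [-0.0025, 0, -0.14, 34.35, -5.94, 0, -1],
])

```text
clock: 7.38
tcp_pos: [0.4677, 0.1672, 0.1838]
orientation: [-1.987, -2.432, 0.003]
wrist_force: [-0.4, -0.4, -4.8]
opening: 0.244
```

```bash
python3 - <<'E'
from h import *
import json
st(); m=optics.camera_model('wrist');im=optics.capture('wrist'); cv2.imwrite('pics/w3.png',cv2.resize(im[:,:,::-1],None,fx=1.5,fy=1.5))
json.dump({k:np.array(v).tolist() for k,v in m.items()},open('w3.json','w'))
for n in ['top','side']:
    im=optics.capture(n); cv2.imwrite(f'pics/{n}3.png',im[:,:,::-1])
s=cv2.imread('pics/side3.png')[150:290,200:340]; t=cv2.imread('pics/top3.png')[165:285,150:270]
cv2.imwrite('pics/z3.png',cv2.convertScaleAbs(cv2.hconcat([cv2.resize(s,(400,400)),cv2.resize(t,(400,400))]),alpha=1.6))
E
```

```text
t 7.375 p [0.4677 0.1672 0.1838] xax [-1.995e-01  9.799e-01 -4.000e-04] z [-1.6e-03 -8.0e-04 -1.0e+00] F [-0.37 -0.35 -4.81] M [-0.008 -0.031 -0.008] op 0.244 q [ 0.343  0.257 -0.34   0.976 -0.     0.143]
```

View pics/w3.png

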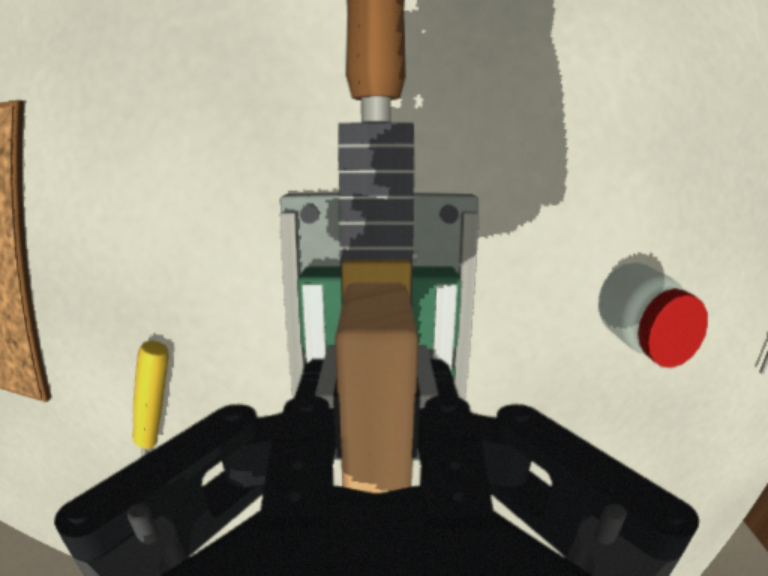

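View pics/z3.png

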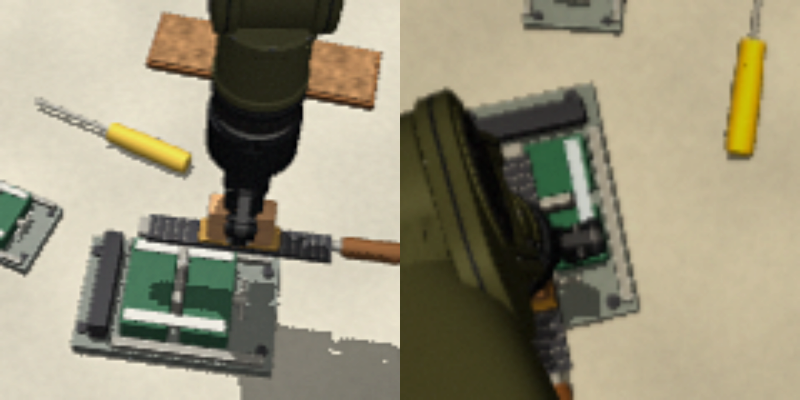

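The wrist view shows the fixture's rear edge from (282,197) to (477,196), with the file centred near x 376 and parallel to it. I'll quantify that next.

```bash
python3 - <<'E'
from h import *
import json
m=json.load(open('w3.json'))
w=lambda p,z:onz('wrist',((p[0]+.5)/1.5-.5,(p[1]+.5)/1.5-.5),z,m)
a=w((282,197),.016);b=w((477,196),.016); print(a,b,np.linalg.norm(a-b),'yaw',np.degrees(np.arctan2(-(a-b)[0]*-1*-1,(a-b)[1])), )
d=b-a; print('perp yaw',np.degrees(np.arctan2(d[1],d[0]))-90)
for p in [(299,278),(461,278)]: print('jaw rear',w(p,.05))
j=w((461,278),.05)-w((299,278),.05);print(np.linalg.norm(j),np.degrees(np.arctan2(j[1],j[0]))-90)
mid=(a+b)/2; yaw=np.radians(11.6); u=np.array([np.cos(yaw),np.sin(yaw),0]); print('origin est',mid+.1*u, (w((299,278),.05)+w((461,278),.05))/2+.054*u,(w((299,278),.05)+w((461,278),.05))/2+.05*u)
z=.1838-.0446+.008
bl=[w(p,z) for p in [(339,123),(413,123),(341,259),(412,259)]];print(bl)
r=(bl[0]+bl[1])/2;f=(bl[2]+bl[3])/2;print('file yaw',np.degrees(np.arctan2(*(f-r)[[1,0]])),'rear end',r,'origin',r+.085*u)
for p in [(339,123),(413,123)]: pass
E
```

```text
[0.43374826 0.0983322  0.016     ] [0.40776056 0.22266805 0.016     ] 0.127022690436056 yaw -168.19444433207212
perp yaw 11.80555566792789
jaw rear [0.47492364 0.12235303 0.05      ]
jaw rear [0.45573755 0.21697517 0.05      ]
0.0965476855703925 11.462202631142958
origin est [0.51871193 0.18060792 0.016     ] [0.51822766 0.1805223  0.05      ] [0.51430936 0.17971799 0.05      ]
[array([0.38656607, 0.13843251, 0.1472    ]), array([0.3815445 , 0.16324774, 0.1472    ]), array([0.43379905, 0.14809207, 0.1472    ]), array([0.4287363 , 0.17307211, 0.1472    ])]
file yaw 11.658977075400315 rear end [0.38405528 0.15084012 0.1472    ] origin [0.46731918 0.16793175 0.1472    ]
```

```bash
python3 - <<'E'
from h import *
yaw=np.radians(11.6); u=np.array([np.cos(yaw),np.sin(yaw),0]);v=np.array([-u[1],u[0],0]);P0=np.array([.518,.18,0])
# predicted pixels of plate top centre ends for various heights, in sidez crop (x4) and topz crop (x5)
for h in (.05,.07,.08,.09,.094):
    print(h,[((proj('side',P0+s*.033*v+[0,0,h])-[215,220]+.5)*4).round(0) for s in (1,-1)],[((proj('top',P0+s*.033*v+[0,0,h])-[155,165]+.5)*5).round(0) for s in (1,-1)])
s=cv2.imread('pics/side0.png')[222:272,235:285]
cv2.imwrite('pics/pl.png',cv2.convertScaleAbs(cv2.resize(s,(600,600),interpolation=cv2.INTER_NEAREST),alpha=1.6))
E
```

```text
0.05 [array([187., 160.]), array([198.,  79.])] [array([118., 325.]), array([235., 299.])]
0.07 [array([188., 146.]), array([199.,  65.])] [array([112., 322.]), array([231., 296.])]
0.08 [array([188., 139.]), array([200.,  57.])] [array([109., 320.]), array([228., 294.])]
0.09 [array([188., 132.]), array([200.,  50.])] [array([105., 319.]), array([226., 292.])]
0.094 [array([188., 129.]), array([200.,  47.])] [array([104., 318.]), array([225., 292.])]
```

View pics/pl.png

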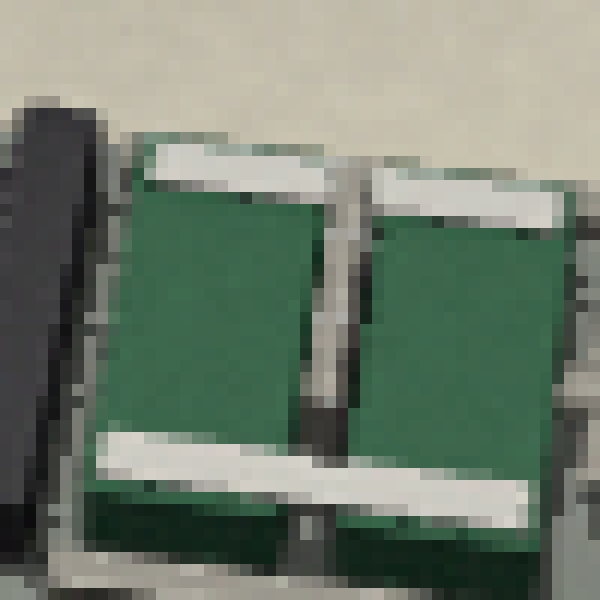

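```bash
cat >> h.py <<'E'
YAW=np.radians(11.6); U=np.array([np.cos(YAW),np.sin(YAW),0]);V=np.array([-U[1],U[0],0]);P0=np.array([.518,.18,0])
def fx(s,z,lat=0): return goal(P0+s*U+lat*V+[0,0,z],YAW)
def stf():
    s=monitor.observe(); p=s['tcp_pos']-P0; R_=R.from_rotvec(s['orientation']).as_matrix()
    print('t',round(s['clock'],3),'s',(p@U*1000).round(1),'lat',(p@V*1000).round(1),'z',(p[2]*1000).round(2),'F along/lat/z',(s['wrist_force']@U).round(1),(s['wrist_force']@V).round(1),s['wrist_force'][2].round(1),'M',s['moment'].round(2),'yaw',np.degrees(np.arctan2(-R_[0,0],R_[1,0])).round(2),'zax',R_[:,2].round(4))
E
python3 - <<'E'
from h import *
stf(); print(fx(-.052,.134))
E
```

```text
t 7.525 s -51.3 lat -2.3 z 184.36 F along/lat/z -0.6 -0.6 -3.6 M [ 0.03 -0.07 -0.01] yaw 11.5 zax [-4.e-04 -1.e-04 -1.e+00]
(array([-0.0004,  0.    , -0.0018]), array([ 0.23, -0.07,  5.04]))
```

step_arm([
  [0, 0, 0, 0.23, -0.07, 3, -1],
  [0, 0, 0, 0.23, -0.07, 5, -1],
  [0, 0, 0, 0.23, -0.07, 5, -1],
  [0, 0, 0, 0.23, -0.07, 5, -1],
])

```text
clock: 8.02
tcp_pos: [0.4677, 0.1694, 0.1351]
orientation: [1.988, 2.432, 0.001]
wrist_force: [0.6, -0.2, -4.2]
opening: 0.238
```

step_arm([
  [0, 0, 0, 0, 0, 0.3, -1],
])

```text
clock: 8.15
tcp_pos: [0.4689, 0.1696, 0.1333]
orientation: [1.988, 2.43, 0.005]
wrist_force: [-0.4, -0.1, -3.7]
opening: 0.239
```

step_arm([
  [0, 0, 0, 0, 0, 0.2, -1],
])

```text
clock: 8.28
tcp_pos: [0.4695, 0.1698, 0.1319]
orientation: [1.988, 2.43, 0.007]
wrist_force: [0.0, -0.2, -3.9]
opening: 0.241
```

```bash
python3 - <<'E'
from h import *
stf()
E
```

```text
t 8.275 s -49.6 lat -0.3 z 131.87 F along/lat/z -0.0 -0.2 -3.9 M [ 0.03  0.   -0.03] yaw 11.43 zax [ 0.0047  0.0018 -1.    ]
```

```bash
python3 - <<'E'
from h import *
print(fx(-.052,.128))
E
```

```text
(array([ 0.005 , -0.0008, -0.0029]), array([ 0.03, -0.24,  0.39]))
```

step_arm([
  [0.005, -0.0008, -0.003, 0.03, -0.24, 0.4, -1],
  [0.005, -0.0008, -0.003, 0.03, -0.24, 0.4, -1],
  [0.005, -0.0008, -0.003, 0.03, -0.24, 0.4, -1],
])

```text
clock: 8.65
tcp_pos: [0.467, 0.1696, 0.1278]
orientation: [-1.985, -2.435, 0.0]
wrist_force: [1.0, -0.6, -4.1]
opening: 0.245
```

```bash
python3 - <<'E'
from h import *
stf();print(fx(-.052,.126))
E
```

```text
t 8.65 s -52.0 lat 0.1 z 127.81 F along/lat/z 0.8 -0.8 -4.1 M [ 0.06 -0.02 -0.03] yaw 11.61 zax [-1.e-04 -1.e-04 -1.e+00]
(array([-0.0001,  0.    ,  0.0002]), array([-0.01,  0.  ,  0.18]))
```

step_arm([
  [0, 0, 0, 0, 0, 0.15, -1],
  [0, 0, 0, 0, 0, 0.15, -1],
  [0, 0, 0, 0, 0, 0.15, -1],
])

```text
clock: 9.02
tcp_pos: [0.467, 0.1696, 0.1263]
orientation: [-1.985, -2.435, 0.0]
wrist_force: [-0.7, -0.2, -4.1]
opening: 0.247
```

step_arm([
  [0, 0, 0, 0, 0, 0.15, -1],
  [0, 0, 0, 0, 0, 0.15, -1],
  [0, 0, 0, 0, 0, 0.15, -1],
])

```text
clock: 9.4
tcp_pos: [0.467, 0.1696, 0.1248]
orientation: [-1.985, -2.435, 0.0]
wrist_force: [0.7, 0.1, -3.9]
opening: 0.243
```

```bash
python3 - <<'E'
from h import *
stf();print(fx(-.052,.1235))
E
```

```text
t 9.4 s -52.1 lat 0.1 z 124.75 F along/lat/z 0.7 -0.1 -3.9 M [-0.01 -0.01 -0.02] yaw 11.61 zax [-3.e-04 -1.e-04 -1.e+00]
(array([-0.0003,  0.0001,  0.0002]), array([-0.01,  0.01,  0.13]))
```

step_arm([
  [0, 0, 0, 0, 0, 0.15, -1],
  [0, 0, 0, 0, 0, 0.15, -1],
  [0, 0, 0, 0, 0, 0.15, -1],
])

```text
clock: 9.78
tcp_pos: [0.467, 0.1696, 0.1232]
orientation: [-1.985, -2.435, 0.0]
wrist_force: [0.0, -0.6, -3.9]
opening: 0.241
```

step_arm([
  [0, 0, 0, 0, 0, 0.12, -1],
  [0, 0, 0, 0, 0, 0.12, -1],
  [0, 0, 0, 0, 0, 0.12, -1],
])

```text
clock: 10.15
tcp_pos: [0.467, 0.1696, 0.122]
orientation: [-1.985, -2.435, 0.0]
wrist_force: [-0.4, 0.5, -4.4]
opening: 0.243
```

step_arm([
  [0, 0, 0, 0, 0, 0.12, -1],
  [0, 0, 0, 0, 0, 0.12, -1],
  [0, 0, 0, 0, 0, 0.12, -1],
])

```text
clock: 10.52
tcp_pos: [0.4669, 0.1696, 0.1208]
orientation: [-1.985, -2.435, 0.001]
wrist_force: [0.1, -0.5, -5.1]
opening: 0.246
```

```bash
python3 - <<'E'
from h import *
stf()
E
```

```text
t 10.525 s -52.1 lat 0.1 z 120.8 F along/lat/z 0.0 -0.5 -5.1 M [ 0.1   0.01 -0.04] yaw 11.61 zax [-4.e-04 -1.e-04 -1.e+00]
```

step_arm([
  [0, 0, 0, 0, 0, 0.12, -1],
  [0, 0, 0, 0, 0, 0.12, -1],
  [0, 0, 0, 0, 0, 0.12, -1],
])

```text
clock: 10.9
tcp_pos: [0.4669, 0.1696, 0.1196]
orientation: [-1.985, -2.435, 0.001]
wrist_force: [-0.1, 0.7, -4.0]
opening: 0.242
```

step_arm([
  [0, 0, 0, 0, 0, 0.1, -1],
  [0, 0, 0, 0, 0, 0.1, -1],
  [0, 0, 0, 0, 0, 0.1, -1],
])

```text
clock: 11.28
tcp_pos: [0.4669, 0.1695, 0.1185]
orientation: [-1.985, -2.435, 0.001]
wrist_force: [1.6, 0.9, -3.0]
opening: 0.246
```

```bash
python3 - <<'E'
from h import *
stf()
E
```

```text
t 11.275 s -52.2 lat 0.0 z 118.54 F along/lat/z 1.7 0.6 -3.0 M [ 0.44 -1.37  0.24] yaw 11.62 zax [-6.e-04 -2.e-04 -1.e+00]
```

step_arm([
  [0, 0, 0, 0, 0, 0, -1],
  [0, 0, 0, 0, 0, 0, -1],
])

```text
clock: 11.52
tcp_pos: [0.4669, 0.1696, 0.1186]
orientation: [-1.985, -2.435, 0.001]
wrist_force: [-1.5, -2.0, -8.2]
opening: 0.248
```

```bash
python3 - <<'E'
from h import *
stf()
for n in ['side','wrist']:
    im=optics.capture(n); cv2.imwrite(f'pics/{n}4.png',im[:,:,::-1])
s=cv2.imread('pics/side4.png')[180:280,210:330]
cv2.imwrite('pics/z4.png',cv2.convertScaleAbs(cv2.resize(s,(720,600)),alpha=1.6))
stf()
E
```

```text
t 11.525 s -52.1 lat 0.1 z 118.59 F along/lat/z -1.9 -1.7 -8.2 M [-0.45  1.41 -0.28] yaw 11.61 zax [-4.e-04 -2.e-04 -1.e+00]
t 11.625 s -52.2 lat 0.0 z 118.55 F along/lat/z -2.2 -0.6 -7.5 M [-0.43  1.4  -0.2 ] yaw 11.61 zax [-6.e-04 -2.e-04 -1.e+00]
```

View pics/z4.png

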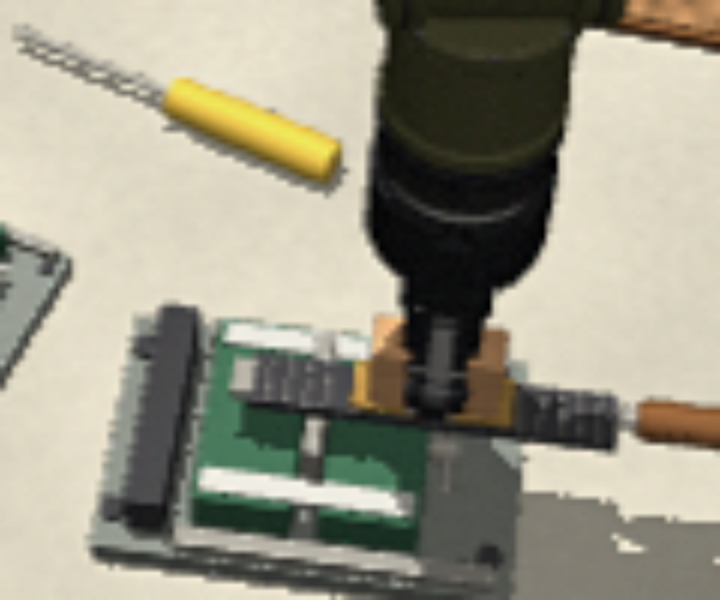

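The side view shows the file level with its blade over the plate, and the fixture and work undisturbed. The moment readings alternate in sign, so I'll sample more of them.

```bash
python3 - <<'E'
from h import *
for i in range(6):
    stf(); optics.capture('side')
E
```

```text
t 11.625 s -52.2 lat 0.0 z 118.55 F along/lat/z -2.2 -0.6 -7.5 M [-0.43  1.4  -0.2 ] yaw 11.61 zax [-6.e-04 -2.e-04 -1.e+00]
t 11.675 s -52.2 lat 0.0 z 118.57 F along/lat/z 3.1 0.8 -2.4 M [ 0.35 -1.49  0.26] yaw 11.62 zax [-5.e-04 -2.e-04 -1.e+00]
t 11.725 s -52.2 lat 0.1 z 118.55 F along/lat/z -2.8 -0.3 -7.8 M [-0.47  1.31 -0.26] yaw 11.61 zax [-6.e-04 -2.e-04 -1.e+00]
t 11.775 s -52.1 lat 0.1 z 118.59 F along/lat/z 3.1 0.6 -2.5 M [ 0.4  -1.44  0.23] yaw 11.63 zax [-5.e-04 -2.e-04 -1.e+00]
t 11.825 s -52.2 lat 0.0 z 118.56 F along/lat/z -2.1 -0.8 -7.6 M [-0.46  1.24 -0.28] yaw 11.61 zax [-5.e-04 -2.e-04 -1.e+00]
t 11.875 s -52.2 lat 0.1 z 118.55 F along/lat/z 2.9 0.3 -1.2 M [ 0.34 -1.3   0.23] yaw 11.63 zax [-6.e-04 -2.e-04 -1.e+00]
```

step_arm([
  [0, 0, 0, 0, 0, 0.1, -1],
  [0, 0, 0, 0, 0, 0.1, -1],
])

```text
clock: 12.18
tcp_pos: [0.4669, 0.1692, 0.1178]
orientation: [1.985, 2.434, -0.002]
wrist_force: [-1.4, -1.6, -0.3]
opening: 0.242
```

```bash
python3 - <<'E'
from h import *
for i in range(4):
    stf(); optics.capture('side')
E
```

```text
t 12.175 s -52.2 lat -0.3 z 117.78 F along/lat/z -1.7 -1.3 -0.3 M [-0.19 -0.54  0.05] yaw 11.6 zax [-3.0e-04 -1.1e-03 -1.0e+00]
t 12.225 s -52.2 lat -0.3 z 117.79 F along/lat/z -2.0 -0.7 -3.3 M [-0.54  0.5  -0.23] yaw 11.59 zax [-2.e-04 -8.e-04 -1.e+00]
t 12.275 s -52.1 lat -0.2 z 117.78 F along/lat/z -0.3 -1.0 -0.7 M [-0.27 -0.37  0.01] yaw 11.6 zax [-2.e-04 -6.e-04 -1.e+00]
t 12.325 s -52.1 lat -0.1 z 117.76 F along/lat/z -1.2 -1.3 0.1 M [-0.36  0.02 -0.13] yaw 11.6 zax [-1.e-04 -4.e-04 -1.e+00]
```

step_arm([
  [0, 0, 0, 0.01, 0, 0.1, -1],
  [0, 0, 0, 0.01, 0, 0.1, -1],
  [0, 0, 0, 0.01, 0, 0.1, -1],
])

```text
clock: 12.75
tcp_pos: [0.4672, 0.1694, 0.117]
orientation: [1.985, 2.434, -0.0]
wrist_force: [-0.1, -2.0, 1.9]
opening: 0.243
```

```bash
python3 - <<'E'
from h import *
for i in range(2):
    stf(); optics.capture('side')
print(fx(.052,.116))
E
```

```text
t 12.75 s -51.9 lat -0.1 z 117.03 F along/lat/z -0.5 -2.0 1.9 M [-0.53  0.02 -0.14] yaw 11.59 zax [ 5.e-04 -6.e-04 -1.e+00]
t 12.8 s -51.9 lat -0.1 z 117.0 F along/lat/z -2.1 -2.6 4.5 M [-0.4  -0.58 -0.02] yaw 11.59 zax [ 3.e-04 -6.e-04 -1.e+00]
(array([ 0.0003,  0.0006, -0.0002]), array([1.000e-02, 1.039e+01, 1.000e-01]))
```

step_arm([
  [0, 0, 0, 0.01, 0.6, 0.07, -1],
  [0, 0, 0, 0.01, 1.7, 0.07, -1],
  [0, 0, 0, 0.01, 2.8, 0.07, -1],
  [0, 0, 0, 0.01, 3.9, 0.07, -1],
])

```text
clock: 13.35
tcp_pos: [0.5048, 0.1777, 0.1164]
orientation: [-1.984, -2.433, 0.002]
wrist_force: [-7.9, -1.7, 6.9]
opening: 0.245
```

```bash
python3 - <<'E'
from h import *
stf()
E
```

```text
t 13.35 s -13.4 lat 0.4 z 116.43 F along/lat/z -8.0 -0.1 6.9 M [-0.56  1.31 -0.05] yaw 11.61 zax [-1.9e-03  1.0e-04 -1.0e+00]
```

step_arm([
  [-0.001, 0, 0, -0.02, 1.2, 0.02, -1],
  [-0.001, 0, 0, -0.02, 2.3, 0.02, -1],
  [-0.001, 0, 0, -0.03, 3.4, 0.02, -1],
])

```text
clock: 13.72
tcp_pos: [0.5384, 0.1853, 0.1165]
orientation: [-1.982, -2.433, -0.002]
wrist_force: [0.5, 0.9, 7.8]
opening: 0.243
```

```bash
python3 - <<'E'
from h import *
stf()
E
```

```text
t 13.725 s 21.1 lat 1.1 z 116.47 F along/lat/z 0.6 0.8 7.8 M [ 0.28 -0.25  0.19] yaw 11.66 zax [-0.0016  0.0027 -1.    ]
```

step_arm([
  [-0.001, -0.003, -0.001, -0.08, 1.2, 0.01, -1],
  [-0.001, -0.003, -0.001, -0.1, 2.3, 0.01, -1],
  [-0.001, -0.003, -0.001, -0.1, 3.2, 0.01, -1],
  [-0.001, -0.003, -0.001, -0.1, 3.2, 0.01, -1],
])

```text
clock: 14.22
tcp_pos: [0.5707, 0.191, 0.1162]
orientation: [1.983, 2.437, 0.0]
wrist_force: [0.7, 0.5, 3.5]
opening: 0.242
```

```bash
python3 - <<'E'
from h import *
stf()
E
```

```text
t 14.225 s 53.8 lat 0.2 z 116.22 F along/lat/z 0.7 0.4 3.5 M [-0.21  0.38 -0.04] yaw 11.72 zax [ 2.e-04  2.e-04 -1.e+00]
```

step_arm([
  [0, 0, 0, 0, 0.05, -1.5, -1],
  [0, 0, 0, 0, 0, -3, -1],
  [0, 0, 0, 0, 0, -3, -1],
])

```text
clock: 14.6
tcp_pos: [0.5717, 0.1914, 0.1479]
orientation: [1.982, 2.435, 0.005]
wrist_force: [-0.3, 0.2, -4.6]
opening: 0.242
```

```bash
python3 - <<'E'
from h import *
stf(); print(fx(-.052,.146))
for n in ['side','wrist']:
    im=optics.capture(n); cv2.imwrite(f'pics/{n}5.png',im[:,:,::-1])
s=cv2.imread('pics/side5.png')[180:280,210:330]
cv2.imwrite('pics/z5.png',cv2.convertScaleAbs(cv2.hconcat([cv2.resize(s,(400,330)),cv2.resize(cv2.imread('pics/wrist5.png'),(400,330))]),alpha=1.4))
E
```

```text
t 14.6 s 54.9 lat 0.4 z 147.93 F along/lat/z -0.3 0.2 -4.6 M [ 0.04 -0.06 -0.02] yaw 11.72 zax [ 0.0034  0.0013 -1.    ]
(array([ 0.0035, -0.0006,  0.0021]), array([-1.000e-02, -1.069e+01,  1.600e-01]))
```

View pics/z5.png

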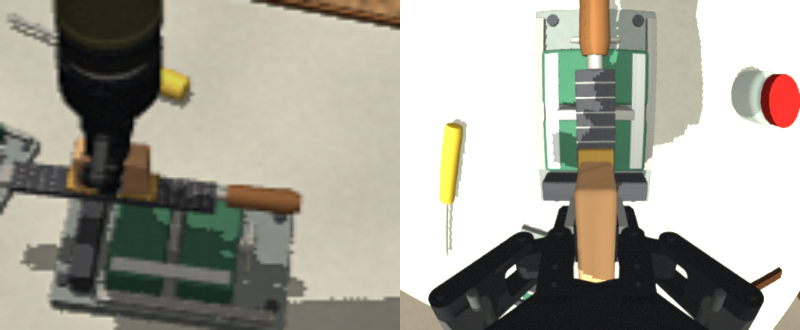

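The side and wrist views show the file lifted clear, still held square and roughly centred on the jaws, with the jaws against their stop. Now the return.

step_arm([
  [0.0035, -0.0006, 0.002, 0, -4, 0.1, -1],
  [0.0035, -0.0006, 0.002, 0, -8, 0.1, -1],
  [0.0035, -0.0006, 0.002, 0, -10.7, 0.2, -1],
  [0.0035, -0.0006, 0.002, 0, -10.7, 0.2, -1],
  [0.0035, -0.0006, 0.002, 0, -10.7, 0.2, -1],
])

```text
clock: 15.32
tcp_pos: [0.4665, 0.1695, 0.1445]
orientation: [-1.985, -2.434, 0.002]
wrist_force: [1.3, 0.3, -3.9]
opening: 0.241
```

```bash
python3 - <<'E'
from h import *
stf(); print(fx(-.052,.119))
E
```

```text
t 15.325 s -52.5 lat 0.1 z 144.46 F along/lat/z 1.4 0.0 -3.9 M [ 0.01 -0.03  0.  ] yaw 11.61 zax [-1.3e-03 -5.0e-04 -1.0e+00]
(array([-0.0014,  0.0002,  0.0002]), array([-0.01,  0.06,  2.55]))
```

step_arm([
  [-0.0014, 0, 0, 0, 0.06, 1.5, -1],
  [-0.0014, 0, 0, 0, 0.06, 2.5, -1],
  [-0.0014, 0, 0, 0, 0.06, 2.5, -1],
  [-0.0014, 0, 0, 0, 0.06, 2.5, -1],
])

```text
clock: 15.82
tcp_pos: [0.4673, 0.1697, 0.1195]
orientation: [1.986, 2.435, -0.001]
wrist_force: [-0.1, -0.2, -4.5]
opening: 0.245
```

step_arm([
  [0, 0, 0, 0, 0, 0.15, -1],
  [0, 0, 0, 0, 0, 0.15, -1],
  [0, 0, 0, 0, 0, 0.15, -1],
])

```text
clock: 16.2
tcp_pos: [0.4675, 0.1697, 0.1183]
orientation: [1.985, 2.434, 0.0]
wrist_force: [0.8, 0.4, -2.8]
opening: 0.246
```

```bash
python3 - <<'E'
from h import *
stf(); optics.capture('side'); stf()
E
```

```text
t 16.2 s -51.5 lat 0.1 z 118.31 F along/lat/z 0.9 0.2 -2.8 M [-0.   -0.08  0.03] yaw 11.6 zax [ 4.e-04 -2.e-04 -1.e+00]
t 16.25 s -51.6 lat 0.1 z 118.28 F along/lat/z -1.0 -0.3 -3.1 M [-0.01 -0.1   0.01] yaw 11.6 zax [ 4.e-04 -2.e-04 -1.e+00]
```

step_arm([
  [0, 0, 0, 0, 0, 0.1, -1],
  [0, 0, 0, 0, 0, 0.19, -1],
  [0, 0, 0, 0, 0, 0.19, -1],
])

```text
clock: 16.62
tcp_pos: [0.4677, 0.1698, 0.1169]
orientation: [1.985, 2.434, 0.001]
wrist_force: [-1.7, -1.2, 4.3]
opening: 0.242
```

```bash
python3 - <<'E'
from h import *
stf()
E
```

```text
t 16.625 s -51.4 lat 0.1 z 116.92 F along/lat/z -1.9 -0.8 4.3 M [-0.16  0.11  0.06] yaw 11.6 zax [ 0.0011  0.     -1.    ]
```

step_arm([
  [0, 0, 0, 0, 0.6, 0.05, -1],
  [0, 0, 0, 0, 1.7, 0.06, -1],
  [0, 0, 0, 0, 2.8, 0.06, -1],
  [0, 0, 0, 0, 3.9, 0.06, -1],
])

```text
clock: 17.12
tcp_pos: [0.5041, 0.1773, 0.1164]
orientation: [-1.984, -2.433, 0.004]
wrist_force: [-6.6, -1.3, 7.9]
opening: 0.243
```

```bash
python3 - <<'E'
from h import *
stf()
E
```

```text
t 17.125 s -14.2 lat 0.1 z 116.42 F along/lat/z -6.7 0.0 7.9 M [-0.34  1.26 -0.01] yaw 11.61 zax [-2.9e-03 -6.0e-04 -1.0e+00]
```

Load is about 12 N. I'll continue with the z held slightly higher.

step_arm([
  [-0.0015, 0, 0, -0.02, 1.2, 0, -1],
  [-0.0015, -0.001, 0, -0.02, 2.3, 0, -1],
  [-0.0015, -0.001, 0, -0.04, 3.4, 0, -1],
])

```text
clock: 17.5
tcp_pos: [0.5351, 0.1832, 0.1161]
orientation: [-1.982, -2.432, 0.009]
wrist_force: [-6.7, -0.8, 6.7]
opening: 0.243
```

```bash
python3 - <<'E'
from h import *
stf()
E
```

```text
t 17.5 s 17.4 lat -0.3 z 116.05 F along/lat/z -6.7 0.5 6.7 M [-0.35  1.68  0.01] yaw 11.63 zax [-0.0068 -0.0022 -1.    ]
```

step_arm([
  [-0.005, 0, 0, 0.01, 1.2, -0.01, -1],
  [-0.006, 0, 0, 0.02, 2.3, -0.01, -1],
  [-0.006, 0, 0, 0.02, 3.4, -0.01, -1],
  [-0.006, 0, 0, 0.02, 3.5, -0.01, -1],
])

```text
clock: 18.0
tcp_pos: [0.5696, 0.1905, 0.116]
orientation: [-1.985, -2.435, 0.003]
wrist_force: [-1.7, -0.6, 4.1]
opening: 0.238
```

```bash
python3 - <<'E'
from h import *
stf()
E
```

```text
t 18.0 s 52.6 lat -0.1 z 116.02 F along/lat/z -1.8 -0.3 4.1 M [-0.29  0.81  0.1 ] yaw 11.62 zax [-0.0015 -0.0012 -1.    ]
```

step_arm([
  [0, 0, 0, 0, 0.05, -1.5, -1],
  [0, 0, 0, 0, 0, -3, -1],
  [0, 0, 0, 0, 0, -3, -1],
])

```text
clock: 18.38
tcp_pos: [0.571, 0.191, 0.1479]
orientation: [1.984, 2.434, 0.002]
wrist_force: [0.0, -0.8, -4.0]
opening: 0.241
```

```bash
python3 - <<'E'
from h import *
stf(); print(fx(-.052,.145))
E
```

```text
t 18.375 s 54.1 lat 0.1 z 147.88 F along/lat/z -0.1 -0.7 -4.0 M [ 0.04 -0.05 -0.01] yaw 11.63 zax [ 0.0021  0.     -1.    ]
(array([0.0021, 0.0004, 0.0005]), array([ -0.  , -10.61,   0.27]))
```

step_arm([
  [0.002, 0.0004, 0, 0, -4, 0.1, -1],
  [0.002, 0.0004, 0, 0, -8, 0.1, -1],
  [0.002, 0.0004, 0, 0, -10.6, 0.2, -1],
  [0.002, 0.0004, 0, 0, -10.6, 0.2, -1],
  [0.002, 0.0004, 0, 0, -10.6, 0.2, -1],
])

```text
clock: 19.0
tcp_pos: [0.468, 0.1699, 0.146]
orientation: [1.984, 2.434, 0.003]
wrist_force: [0.8, 0.0, -4.8]
opening: 0.248
```

```bash
python3 - <<'E'
from h import *
stf(); print(fx(-.052,.1195))
im=optics.capture('side');s=im[180:280,210:330,::-1]
cv2.imwrite('pics/z6.png',cv2.convertScaleAbs(cv2.resize(s,(720,600)),alpha=1.6))
E
```

```text
t 19.0 s -51.0 lat 0.2 z 145.98 F along/lat/z 0.8 -0.1 -4.8 M [ 0.01 -0.07  0.  ] yaw 11.63 zax [ 1.9e-03  6.0e-04 -1.0e+00]
(array([ 0.002 , -0.0002,  0.0005]), array([-0.02, -0.11,  2.65]))
```

View pics/z6.png

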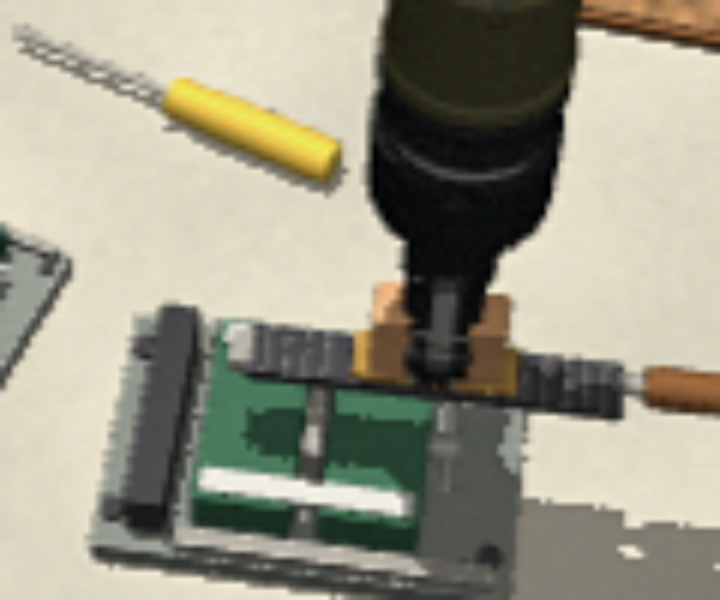

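The side view shows the jaws still where they were against the stop, and the file level and held the same way. Now the third stroke.

step_arm([
  [0.002, 0, 0, -0.02, -0.11, 1.5, -1],
  [0.002, 0, 0, -0.02, -0.11, 2.6, -1],
  [0.002, 0, 0, -0.02, -0.11, 2.65, -1],
  [0.002, 0, 0, -0.02, -0.11, 2.65, -1],
])

```text
clock: 19.55
tcp_pos: [0.4671, 0.1695, 0.1191]
orientation: [-1.985, -2.434, 0.001]
wrist_force: [-2.9, -0.5, -7.7]
opening: 0.243
```

step_arm([
  [0, 0, 0, 0, 0, 0.15, -1],
  [0, 0, 0, 0, 0, 0.15, -1],
  [0, 0, 0, 0, 0, 0.15, -1],
])

```text
clock: 19.92
tcp_pos: [0.4672, 0.1693, 0.1179]
orientation: [-1.985, -2.434, 0.001]
wrist_force: [-1.0, -1.5, -1.5]
opening: 0.242
```

```bash
python3 - <<'E'
from h import *
stf()
E
```

```text
t 19.925 s -51.9 lat -0.3 z 117.93 F along/lat/z -1.3 -1.3 -1.5 M [-0.36  0.3  -0.11] yaw 11.61 zax [-6.e-04 -4.e-04 -1.e+00]
```

step_arm([
  [0, 0, 0, 0.02, 0, 0.08, -1],
  [0, 0, 0, 0.02, 0, 0.15, -1],
  [0, 0, 0, 0.02, 0, 0.15, -1],
])

```text
clock: 20.3
tcp_pos: [0.4672, 0.1694, 0.1169]
orientation: [1.985, 2.434, -0.001]
wrist_force: [-3.1, -2.6, 3.2]
opening: 0.241
```

```bash
python3 - <<'E'
from h import *
stf()
E
```

```text
t 20.3 s -51.9 lat -0.2 z 116.85 F along/lat/z -3.5 -1.9 3.2 M [-0.54  0.34 -0.14] yaw 11.6 zax [-1.e-04 -6.e-04 -1.e+00]
```

step_arm([
  [0, 0, 0, 0.01, 0.6, 0.05, -1],
  [-0.001, 0, 0, 0.01, 1.7, 0.05, -1],
  [-0.002, 0, 0, 0.01, 2.8, 0.05, -1],
  [-0.002, 0, 0, 0.01, 3.9, 0.05, -1],
])

```text
clock: 20.8
tcp_pos: [0.5039, 0.1775, 0.1164]
orientation: [-1.984, -2.434, 0.001]
wrist_force: [-7.0, -1.4, 3.3]
opening: 0.239
```

```bash
python3 - <<'E'
from h import *
stf()
E
```

```text
t 20.8 s -14.3 lat 0.3 z 116.43 F along/lat/z -7.1 0.1 3.3 M [-0.74  2.29 -0.19] yaw 11.63 zax [-1.6e-03  2.0e-04 -1.0e+00]
```

step_arm([
  [-0.002, 0, 0, -0.02, 1.2, 0.01, -1],
  [-0.003, 0, 0, -0.02, 2.3, 0.01, -1],
  [-0.003, -0.001, 0, -0.04, 3.4, 0.01, -1],
])

```text
clock: 21.18
tcp_pos: [0.5376, 0.1847, 0.1166]
orientation: [1.984, 2.435, 0.003]
wrist_force: [-3.6, 0.7, 2.3]
opening: 0.243
```

```bash
python3 - <<'E'
from h import *
stf()
E
```

```text
t 21.175 s 20.2 lat 0.7 z 116.59 F along/lat/z -3.4 1.4 2.3 M [-0.47  1.54 -0.19] yaw 11.65 zax [ 0.0014  0.0016 -1.    ]
```

step_arm([
  [-0.001, -0.001, 0, -0.05, 1.2, 0.05, -1],
  [-0.002, -0.001, 0, -0.07, 2.3, 0.06, -1],
  [-0.002, -0.001, 0, -0.07, 3.3, 0.06, -1],
  [-0.002, -0.001, 0, -0.07, 3.3, 0.06, -1],
])

```text
clock: 21.68
tcp_pos: [0.5712, 0.1908, 0.1161]
orientation: [1.983, 2.433, 0.005]
wrist_force: [-0.0, 0.2, 6.1]
opening: 0.242
```

```bash
python3 - <<'E'
from h import *
stf()
E
```

```text
t 21.675 s 54.3 lat -0.1 z 116.08 F along/lat/z 0.0 0.2 6.1 M [-0.18  0.31  0.06] yaw 11.64 zax [ 4.e-03  9.e-04 -1.e+00]
```

step_arm([
  [0, 0, 0, 0, 0.05, -1.5, -1],
  [0, 0, 0, 0, 0, -5, -1],
  [0, 0, 0, 0, 0, -7, -1],
  [0, 0, 0, 0, 0, -7, -1],
])

```text
clock: 22.18
tcp_pos: [0.5723, 0.1912, 0.1876]
orientation: [1.982, 2.432, 0.01]
wrist_force: [-0.2, -0.2, -4.8]
opening: 0.245
```

```bash
python3 - <<'E'
from h import *
stf(); print(goal([.559,-.175,.175],np.radians(5.8)))
im=optics.capture('side');s=im[130:280,200:340,::-1]
cv2.imwrite('pics/z7.png',cv2.convertScaleAbs(cv2.resize(s,(560,600)),alpha=1.6))
m=optics.camera_model('wrist');im=optics.capture('wrist'); cv2.imwrite('pics/w7.png',cv2.resize(im[:,:,::-1],None,fx=1.5,fy=1.5))
E
```

```text
t 22.175 s 55.4 lat 0.0 z 187.58 F along/lat/z -0.2 -0.2 -4.8 M [ 0.04 -0.04  0.  ] yaw 11.64 zax [ 0.0073  0.0021 -1.    ]
(array([ 0.0076, -0.001 ,  0.102 ]), array([-35.6 ,  -8.7 ,   1.17]))
```

View pics/z7.png

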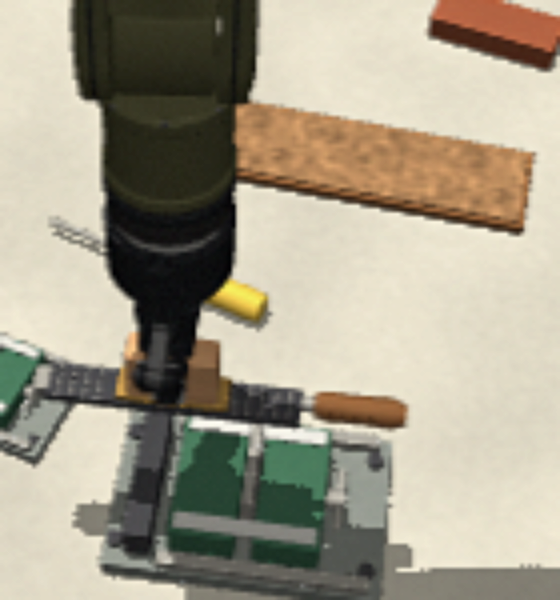

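View pics/w7.png

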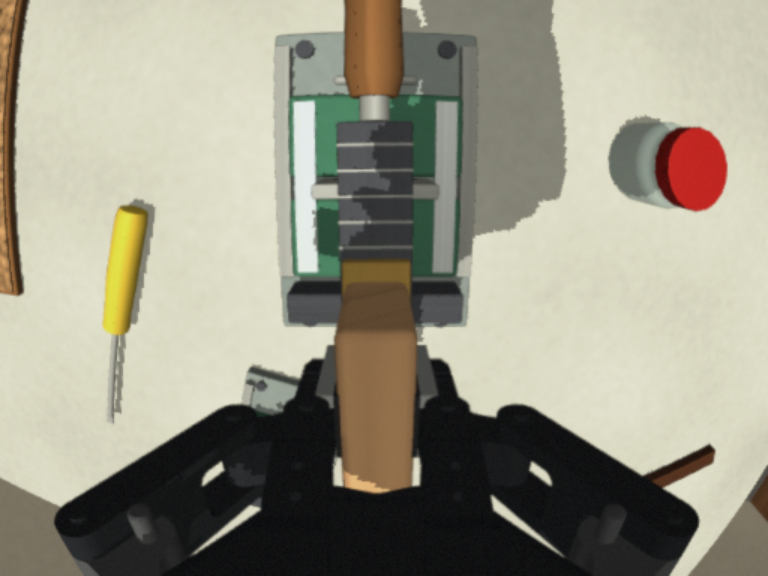

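The jaws and plate still touch the stop. The file sits in the wrist view exactly as before the strokes (blade rear edge 338–413 at y 123), so it hasn't slipped. I'll carry it back to the rest.

step_arm([
  [0.0076, -0.001, 0.05, -6, -1.5, 0, -1],
  [0.0076, -0.001, 0.1, -12, -3, 0.2, -1],
  [0.0076, -0.001, 0.102, -18, -4.5, 0.4, -1],
  [0.0076, -0.001, 0.102, -24, -6, 0.6, -1],
  [0.0076, -0.001, 0.102, -30, -7.5, 0.8, -1],
  [0.0076, -0.001, 0.102, -35.6, -8.7, 1.2, -1],
  [0.0076, -0.001, 0.102, -35.6, -8.7, 1.2, -1],
  [0.0076, -0.001, 0.102, -35.6, -8.7, 1.2, -1],
  [0.0076, -0.001, 0.102, -35.6, -8.7, 1.2, -1],
])

```text
clock: 23.4
tcp_pos: [0.5568, -0.1743, 0.1722]
orientation: [-2.102, -2.33, 0.007]
wrist_force: [0.6, 0.3, -4.6]
opening: 0.243
```

```bash
python3 - <<'E'
from h import *
import json
st(); print(goal([.559,-.175,.07],np.radians(5.8)))
m=optics.camera_model('wrist');im=optics.capture('wrist'); cv2.imwrite('pics/w8.png',cv2.resize(im[:,:,::-1],None,fx=1.5,fy=1.5))
json.dump({k:np.array(v).tolist() for k,v in m.items()},open('w8.json','w'))
E
```

```text
t 23.4 p [ 0.5568 -0.1743  0.1722] xax [-1.027e-01  9.947e-01 -1.000e-04] z [-6.1e-03 -7.0e-04 -1.0e+00] F [ 0.57  0.28 -4.57] M [ 0.013 -0.055  0.082] op 0.243 q [-0.302  0.408 -0.142  1.026 -0.003 -0.405]
(array([-0.0062,  0.0001,  0.0016]), array([-0.09,  0.28, 10.22]))
```

View pics/w8.png

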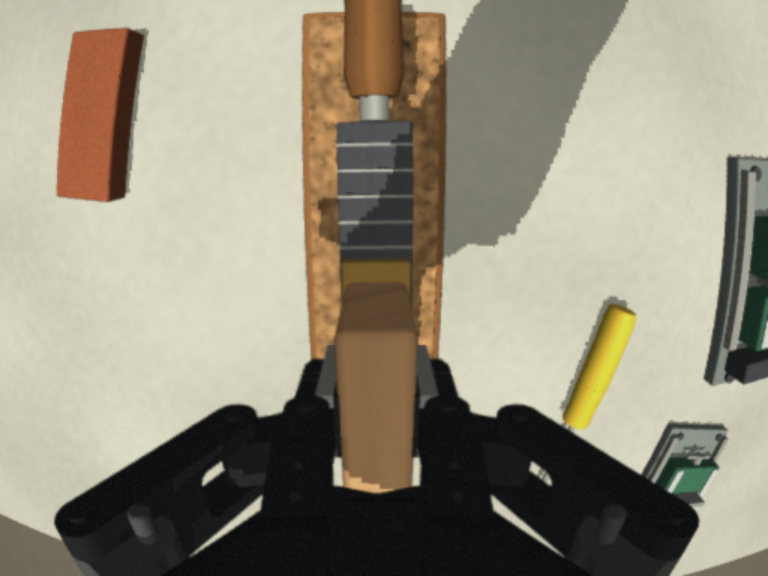

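The file is centred over the rest (edges at 304 and 445, file at 375) and parallel to it. I'll lower it in stages.

step_arm([
  [-0.006, 0, 0.0016, -0.09, 0.28, 4, -1],
  [-0.006, 0, 0.0016, -0.09, 0.28, 8, -1],
  [-0.006, 0, 0.0016, -0.09, 0.28, 10.2, -1],
  [-0.006, 0, 0.0016, -0.09, 0.28, 10.2, -1],
  [-0.006, 0, 0.0016, -0.09, 0.28, 10.2, -1],
])

```text
clock: 24.08
tcp_pos: [0.5604, -0.1745, 0.0716]
orientation: [2.103, 2.331, 0.001]
wrist_force: [-0.0, 0.1, -5.3]
opening: 0.243
```

```bash
python3 - <<'E'
from h import *
st(); print(goal([.559,-.175,.0585],np.radians(5.8)))
E
```

```text
t 24.075 p [ 0.5604 -0.1745  0.0716] xax [-0.1026  0.9947 -0.0012] z [ 0.0021 -0.001  -1.    ] F [-0.01  0.12 -5.35] M [ 0.008 -0.022  0.037] op 0.243 q [-0.302  0.496 -0.287  0.785 -0.    -0.404]
(array([0.002 , 0.0012, 0.0015]), array([-0.03, -0.14,  1.31]))
```

step_arm([
  [0.002, 0.001, 0.0015, -0.03, -0.14, 0.6, -1],
  [0.002, 0.001, 0.0015, -0.03, -0.14, 1.1, -1],
  [0.002, 0.001, 0.0015, -0.03, -0.14, 1.3, -1],
  [0.002, 0.001, 0.0015, -0.03, -0.14, 1.3, -1],
  [0.002, 0.001, 0.0015, -0.03, -0.14, 1.3, -1],
])

```text
clock: 24.7
tcp_pos: [0.5591, -0.175, 0.0586]
orientation: [2.106, 2.331, -0.0]
wrist_force: [-0.1, -1.0, -4.1]
opening: 0.244
```

step_arm([
  [0, 0, 0, 0, 0, 0.1, -1],
  [0, 0, 0, 0, 0, 0.1, -1],
  [0, 0, 0, 0, 0, 0.1, -1],
])

```text
clock: 25.08
tcp_pos: [0.5591, -0.175, 0.0577]
orientation: [2.106, 2.331, 0.0]
wrist_force: [0.4, -0.5, -4.4]
opening: 0.243
```

```bash
python3 - <<'E'
from h import *
st(); print(goal([.559,-.175,.0585],np.radians(5.8)))
E
```

```text
t 25.075 p [ 0.5591 -0.175   0.0577] xax [-1.010e-01  9.949e-01 -2.000e-04] z [ 2.e-04 -2.e-04 -1.e+00] F [ 0.38 -0.46 -4.45] M [ 0.019 -0.032  0.002] op 0.243 q [-0.303  0.51  -0.305  0.756 -0.    -0.404]
(array([ 0.0002,  0.0002, -0.    ]), array([ 0.  , -0.01, -0.08]))
```

step_arm([
  [0, 0, 0, 0, 0, 0.1, -1],
  [0, 0, 0, 0, 0, 0.1, -1],
  [0, 0, 0, 0, 0, 0.1, -1],
])

```text
clock: 25.45
tcp_pos: [0.5592, -0.1751, 0.0568]
orientation: [2.106, 2.331, 0.0]
wrist_force: [-1.8, -0.6, -2.2]
opening: 0.237
```

```bash
python3 - <<'E'
from h import *
st();optics.capture('side');st()
E
```

```text
t 25.45 p [ 0.5592 -0.1751  0.0568] xax [-1.010e-01  9.949e-01 -3.000e-04] z [ 4.e-04 -3.e-04 -1.e+00] F [-1.76 -0.63 -2.24] M [ 0.006 -0.018  0.015] op 0.237 q [-0.303  0.511 -0.306  0.754 -0.    -0.404]
t 25.5 p [ 0.5592 -0.1751  0.0568] xax [-1.010e-01  9.949e-01 -3.000e-04] z [ 4.e-04 -3.e-04 -1.e+00] F [-1.11 -0.71 -1.8 ] M [ 0.036 -0.037  0.038] op 0.242 q [-0.303  0.511 -0.306  0.754 -0.    -0.404]
```

Contact is just beginning. I'll go down another 0.5 mm and release with the opening ramped, because the pads swing back as they open.

step_arm([
  [0, 0, 0, 0, 0, 0.05, -1],
  [0, 0, 0, 0, 0, 0.05, -1],
  [0, 0, 0, 0, 0, 0.05, -0.3],
  [0, 0, 0, 0, 0, 0.05, 0],
  [0, 0, 0, 0, 0, 0, 0.3],
  [0, 0, 0, 0, 0, 0, 0.5],
  [0, 0, 0, 0, 0, 0, 0.5],
  [0, 0, 0, 0, 0, 0, 0.5],
])

```text
clock: 26.5
tcp_pos: [0.5592, -0.1751, 0.0568]
orientation: [2.106, 2.331, 0.0]
wrist_force: [-0.2, 0.9, 0.4]
opening: 0.751
```

```bash
python3 - <<'E'
from h import *
st()
E
```

```text
t 26.5 p [ 0.5592 -0.1751  0.0568] xax [-1.010e-01  9.949e-01 -3.000e-04] z [ 4.e-04 -3.e-04 -1.e+00] F [-0.19  0.88  0.37] M [ 0.024  0.067 -0.047] op 0.751 q [-0.303  0.511 -0.306  0.754 -0.    -0.404]
```

step_arm([
  [0, 0, 0, 0, 0, -3, 0.5],
  [0, 0, 0, 0, 0, -8, 0.5],
  [0, 0, 0, 0, 0, -14, 0.5],
  [0, 0, 0, 0, -6, -17, 0.5],
  [0, 0, 0, 0, -12, -17, 0.5],
  [0, 0, 0, 0, -12, -17, 0.5],
  [0, 0, 0, 0, -12, -17, 0.5],
])

```text
clock: 27.38
tcp_pos: [0.44, -0.1874, 0.2272]
orientation: [2.106, 2.329, 0.001]
wrist_force: [-0.2, -0.8, 0.3]
opening: 0.749
```

```bash
python3 - <<'E'
from h import *
import json
st()
m=optics.camera_model('wrist');im=optics.capture('wrist'); cv2.imwrite('pics/w9.png',cv2.resize(im[:,:,::-1],None,fx=1.5,fy=1.5))
json.dump({k:np.array(v).tolist() for k,v in m.items()},open('w9.json','w'))
t=optics.capture('top');s=optics.capture('side')
cv2.imwrite('pics/top9.png',t[:,:,::-1]);cv2.imwrite('pics/side9.png',s[:,:,::-1])
a=cv2.resize(t[120:285,100:350,::-1],(400,264));b=cv2.resize(s[140:290,170:350,::-1],(400,333))
cv2.imwrite('pics/z9.png',cv2.convertScaleAbs(cv2.vconcat([a,b]),alpha=1.5))
E
```

```text
t 27.375 p [ 0.44   -0.1874  0.2272] xax [-1.004e-01  9.950e-01 -9.000e-04] z [ 1.9e-03 -7.0e-04 -1.0e+00] F [-0.21 -0.79  0.27] M [ 0.014  0.034 -0.021] op 0.749 q [-0.403  0.194 -0.304  1.07   0.    -0.503]
```

View pics/w9.png

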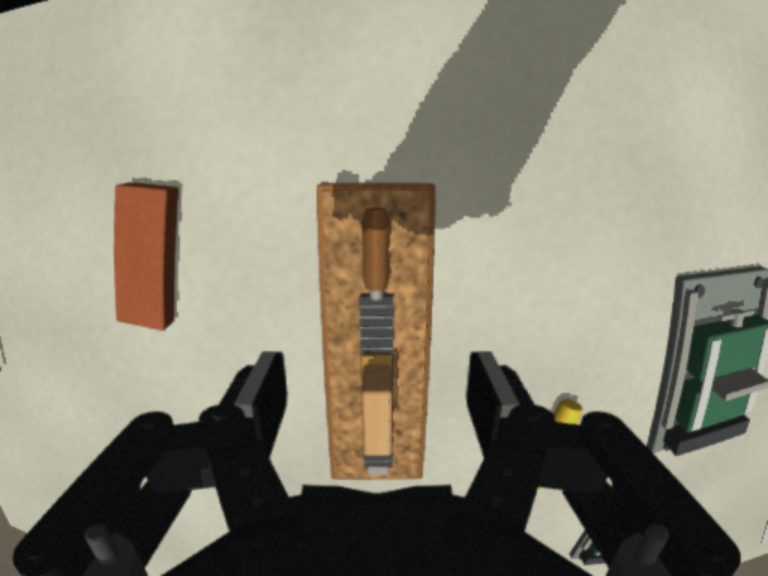

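View pics/z9.png

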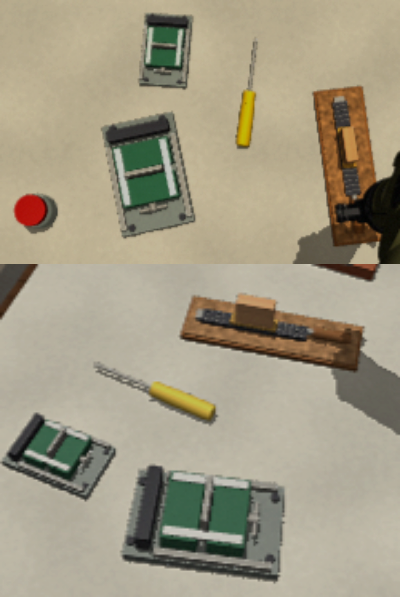

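The file lies along the middle of the rest, with the fixture, jar, screwdriver and oilstone as they were. I'll run a numeric check and then hand in.

```bash
python3 - <<'E'
from h import *
import json
m=json.load(open('w9.json'))
w=lambda p,z:onz('wrist',((p[0]+.5)/1.5-.5,(p[1]+.5)/1.5-.5),z,m)
a,b,c,d=[w(p,.012) for p in [(318,184),(435,185),(422,478),(332,478)]]
O=(c+d)/2*170/280+(a+b)/2*110/280; x=(c+d-a-b);L=np.linalg.norm(x)/2;x/=np.linalg.norm(x);y=np.array([-x[1],x[0],0])
print('rest',O,L,np.degrees(np.arctan2(x[1],x[0])))
for n,p,z in [('tail',(376,208),.022),('nose',(377,472),.02),('bladeRL',(361,294),.02),('bladeRR',(393,294),.02)]:
    q=w(p,z)-O; print(n,q@x,q@y)
def green(f):
    i=cv2.cvtColor(cv2.imread(f),cv2.COLOR_BGR2HSV)[185:275,160:225]; k=cv2.inRange(i,(60,80,30),(95,255,255)); mm=cv2.moments(k,True); return mm['m10']/mm['m00'],mm['m01']/mm['m00'],mm['m00']
print(green('pics/top0.png'),green('pics/top9.png'))
E
```

```text
rest [ 0.55684284 -0.17471084  0.012     ] 0.2768477164181754 5.812827748082125
tail -0.15117570201288513 -0.00039506192671183926
nose 0.09283999282949688 1.1426499151556445e-05
bladeRL -0.08461726939427801 -0.012084453248269001
bladeRR -0.08457686063866184 0.012549776138092
(30.69951923076923, 42.13341346153846, 832.0) (30.876777251184834, 42.345971563981045, 844.0)
```

```bash
python3 - <<'E'
from rig import arm
print(arm.close_job())
E
```

```text
the job is handed in; nothing more can be done
None
```

I picked up the file, gave the larger fixture's plate three forward strokes, laid the file back on its rest and handed the job in at about 27.5 s. I could not confirm the load or the slide throughout each stroke.

- **Strokes:** each ran from about 52 mm ahead of the file's origin to about 53 mm behind it. The file was square to within about 0.1° and up to about 1 mm off the plate's centre line. It was lifted about 30 mm clear of the plate before each return.
- **Pressing force:** the load readings were about 11, 12 and 8 N on stroke 1, about 12, 11 and 8 N on stroke 2, and about 7.5, 6.5 and 10 N on stroke 3. These are single readings at a few points, and the wrist signal was noisy. Stroke 3 read lower mid-way than the first two. The tool's height suggests the real load there was nearer 10 N, but I could not confirm that.
- **Vibration:** the file rocked slightly in the grip at the first light touch. This died down once I pressed.
- **File on the rest:** it sits within 1 mm of the middle and about parallel to the board. The gripper is well clear and touching nothing.
- **Work slide and other things:** in the top view the jaws' green area moved only 0.2 to 0.3 pixel, under 1 mm, between start and end. I checked the slide only in still pictures, where the jaws were against their stop. The screwdriver, jar and oilstone look unmoved, but I did not measure them.

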